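# Lay the jar in its cradle and bring the ball dish round to its mouth

## Robot

A 6-joint arm with a two-finger parallel gripper is mounted at the origin on the work surface. World frame = base frame: x ahead of the robot, y to its left, z up, the work surface at z = 0. Lengths are in m, angles in rad, forces in N, time in s.
With the tool pointing down it reaches from about 0.375 to 0.75 m from the base axis. Payload 9 kg.
Tool frame: the origin (TCP) lies at the very end of the fingers, on their centre line; the grasp point (between the pads) lies 19 mm behind it; z points along the fingers, y is the direction in which the jaws open and shut (so a half turn about z gives the same grasp; the last joint's range is limited). The gripper opens to 85 mm and grips with 20 to 120 N. Pads are 22 mm wide; open, the fingers measure 114 mm over their backs; the gripper's body (76 mm by 85 mm) begins 54 mm behind the grasp point. The pads swing forward as they close: fully open they stand 13 mm farther back than shut.
Start: joints at [-1.428, 0.104, 0.097, 1.564, 0, 1.353], TCP at [0.212, -0.561, 0.231] pointing down, gripper open.
Joint ranges: [-2.99, 2.99], [-0.84, 1.86], [-1.1, 1.16], [-1.84, 2.11], [-1.51, 1.56], [-3.14, 3.14]. Speed limits (rad/s): [2.22, 2.22, 2.57, 3.14, 3.14, 3.14].

## Interface

Orientations are given as a rotation vector (axis times angle).
In Python, from workcell import get_state, eyes, ctrl gives the robot as it stands.
- The arm moves only by the shell command python3 -m crank 'ROWS' [FORCE]. ROWS is JSON, a list of rows, each an object of numbers: "tx", "ty", "tz": the shift along the tool's x, y, z in m; "wx", "wy", "wz": the turn, a rotation vector about the tool's x, y, z in rad; "claw": the closure, from 0 (fully open) to 1 (shut). In form: [{"tx": .., "ty": .., "tz": .., "wx": .., "wy": .., "wz": .., "claw": ..}, ...]. A call has 1 to 8 rows; each row is the pose to reach, as a shift and turn from the pose commanded when the call began, along the tool's axes at that moment; what a row does not reach only later rows make up. A row lasts 1/10 s, in which the tool goes at most 50 mm and 8.59 degrees, less where a joint would pass 70% of its speed; a pose out of reach is approached as far as the arm can. A call with a gripper value outside its range is refused whole. The fingers move at their own pace and stop on an object; FORCE is the grip in N (left out, the last holds). Time passes only in rows, so rows that repeat a pose let the fingers close. It gives the time, the measured TCP pose, the force and the opening at its end, in the units of the state.
- get_state(): the state, without advancing time (a new reading comes with each control period).
- eyes.capture(name): name is "side" or "top"; returns a dict with "image" (480x640x3 uint8, red, green, blue), "range_z" (480x640 float32, m along the optical axis (not along the pixel's ray), 0 where there is no reading), "camera_matrix" (3x3 intrinsics, pixels), "dist" ([k1, k2, p1, p2, k3] as OpenCV has them; the pictures are not rectified), "cam_to_world" (4x4, takes a point from camera to world coordinates). Camera axes: x right, y down, z forward; pixel columns grow to the right and rows downward; lengths in m; the calibration is good to about 2 mm. A picture is of the moment at which its call begins.
- ctrl.close_job(): hands the job in, once; it reports no verdict.
Trained networks look in a picture, given as the dict that the camera call returned (one of the last four; its "shot" number tells which), for a name from the list of things; names that differ only in an ending like _2 or _b are one class to them, and where a whole thing is asked for, a point or a joint stands for the part that bears it (a point fixed in the world has none). Each returns a list of dicts, best first, with "score" (0 to 1); they miss things now and then, are a little off and sometimes report something else, mostly with a low value. They report only what shows in the picture. A call takes as long as a camera call. They do not tell look-alikes from the thing itself.
- eyes.outline_of(picture, query): "region" (480x640 bool, what is visible of it) and "position" ([column, row] in pixels, amid what is visible of it).
The state is a dict: "time": time; "q": joint angles; "dq": joint speeds; "joint_efforts": joint torques, N m; "tool_pos": TCP position; "orientation": TCP orientation; "contact_force": force on the tool from outside, world axes, zero at the start; "moment": the same for the moment, N m; "finger_gap": finger opening in m.
Only numpy, scipy, OpenCV 4.12 (cv2) and the standard library are available. Lean on these libraries where they do the work, as an engineer would, in place of code of your own. Each camera call takes 0.05 s, during which the arm holds its last target. There are 200 camera calls.

## Task

Get ready to put the stone ball away: lay the open glass jar gently on its side in the bamboo cradle, its base towards the end board and its mouth out of the open end, and let go of it. Then pick up the teak dish with the ball in it, turn it a quarter turn keeping it level and the ball in the middle of the hollow, and finish holding it still in the gripper just in front of the jar, clear of everything, its spout pointing straight into the opening and low enough in the opening that the ball could roll in. Do not disturb the basin, lidded jar, incense holder or tongue scraper, and do not let go of the dish at the end.

Things in the scene. Friction and masses are not known exactly. Their poses are not given: they have to be found in the camera images.
- cradle: Low fixed bamboo cradle. Origin on the surface under its middle; z up, x to its open end (jar mouth's end). Two rods, radius 7 mm, along x from -58 to +45 mm, axes at y = +-16, z = 35 mm; the jar lies on them, its axis at y = 0, z = 65 mm. End board, 66 wide, 75 high, inner face at x = -58 mm; jar's base belongs near x = -42 mm. Cross blocks under the rods: 62 wide, 28 mm high.
- jar: Open empty glass jar, the only one without a lid, 54 mm wide up to 74 mm height, then a narrower neck (47 to 49 mm) up to the open mouth at 94 mm; about 160 g. At first it stands upright on the surface, between cradle and dish. Origin: centre of its base; z along its axis from base to mouth (round: its x and y mean nothing).
- jar_mouth (a point): Centre of the jar's mouth opening, on its axis 94 mm from the base. The opening is about 42 mm wide.
- dish: Dark teak dish, 64 mm square, 30 mm high, about 220 g, a spout on one side. Origin: centre of its underside; z up, x to the spout. Starts with x about 90 deg counter-clockwise (from above) of the cradle's x. Grip from above across its plain vertical sides at y = +-32 mm. The hollow, 54 mm square, slopes gently (8.5 deg) to its middle at z = 10 mm: tilting or fast starts and stops roll the ball.
- dish_lip (a point): Tip of the dish's spout: middle of the channel floor's outer edge, at x = 52, y = 0, z = 15 mm in the dish's frame. The spout is 28 mm wide outside, 22 mm inside, its side walls reach z = 24 mm.
- ball: Polished pale stone ball, 20 mm in diameter, about 12 g, loose in the middle of the dish's hollow. Its axes turn as it rolls.
- ball_center (a point): Centre of the stone ball; 20 mm above the dish's underside when it lies in the middle.
- basin: Bystander: yellow plastic basin, 220 mm wide, 95 mm high; origin at the centre of its underside.
- lidded_jar: Bystander: taller glass jar with a wooden lid, 68 mm wide, 150 mm high; origin at the centre of its underside.
- incense_holder: Bystander: white ceramic incense holder, a disc 84 mm wide with a small cone, 40 mm high; origin at the centre of its underside.
- scraper: Bystander: U-shaped steel tongue scraper lying flat, 125 mm long, 35 mm wide, 6 mm high; origin in its middle, x along it towards the bow.
There are look-alikes about, which are no part of the job. What is meant by the dish is not pink, turquoise or yellow, and is the smaller of those in its own colour.

How it is judged:
By the outcome, as a careful person would: the job done as asked, in the order asked, and still so for the second after the job is handed in, while the arm keeps its last pose, push and grip.
It also fails if it takes over 69 s, if anything falls off the work surface, if the arm or the gripper's body presses on something with over 40 N, if the wrist force passes 120 N, or if a joint passes its speed limit or range.

## Working session

There is one attempt and no reset: what is moved stays moved. The work goes in short steps, Python scripts to look and compute and a shell command to move; the robot and the scene stay as the last step left them, time stands still between calls to the robot, and variables do not carry over. Pictures are saved under pics/ and viewed, on a budget of 10 in all, crops included, one or two more only if the job needs it, and the job is handed in when it is done.

```bash
ls; mkdir -p pics; cat > h.py <<'E'
import numpy as np, cv2
from workcell import get_state, eyes, ctrl
from scipy.spatial.transform import Rotation as R
def cloud(p):
    z=p["range_z"]; v,u=np.mgrid[0:480,0:640]
    n=cv2.undistortPoints(np.stack([u,v],-1).reshape(-1,1,2).astype(np.float64),np.array(p["camera_matrix"]),np.array(p["dist"])).reshape(480,640,2)
    P=np.dstack([n*z[...,None],z]); T=np.array(p["cam_to_world"])
    W=P@T[:3,:3].T+T[:3,3]; W[z==0]=np.nan
    return W
def save(name,img): cv2.imwrite("pics/"+name+".png",np.ascontiguousarray(img[...,::-1]))
E
python3 - <<'E'
from h import *
s=get_state(); print({k:np.round(v,3).tolist() for k,v in s.items()})
for c in ["top","side"]:
    p=eyes.capture(c); save(c+"0",p["image"]); W=cloud(p)
    print(c,np.round(p["cam_to_world"],3).tolist())
    for q in ["cradle","jar","dish","ball","basin","lidded_jar","incense_holder","scraper"]:
        for d in eyes.outline_of(p,q):
            m=d["region"]; w=W[m]; w=w[~np.isnan(w[:,0])]
            print(q,round(d["score"],2),np.round(d["position"]),m.sum(), np.round(np.median(w,0),3) if len(w) else None, np.round(np.percentile(w,[2,98],axis=0),3).tolist() if len(w) else None)
E
```

```text
pics
{'time': 0.0, 'q': [-1.428, 0.105, 0.096, 1.564, -0.0, 1.353], 'dq': [-0.001, -0.001, 0.0, -0.001, -0.0, 0.0], 'joint_efforts': [0.001, -55.694, 50.365, 0.017, -0.0, -0.0], 'tool_pos': [0.212, -0.561, 0.231], 'orientation': [-3.089, -0.563, -0.0], 'contact_force': [-0.457, -0.251, 0.557], 'moment': [0.033, -0.001, 0.003], 'finger_gap': 0.085}
top [[-0.024, -0.981, 0.191, 0.279], [-1.0, 0.025, 0.001, -0.008], [-0.006, -0.191, -0.982, 1.176], [0.0, 0.0, 0.0, 1.0]]
cradle 0.28 [482. 168.] 6302 [ 0.681 -0.413  0.037] [[0.571, -0.494, 0.003], [0.762, -0.3, 0.097]]
jar 0.8 [289. 218.] 510 [0.556 0.069 0.051] [[0.525, 0.046, 0.004], [0.575, 0.09, 0.098]]
jar 0.53 [268. 129.] 1240 [0.741 0.111 0.125] [[0.726, 0.082, 0.003], [0.787, 0.144, 0.155]]
dish 0.97 [320. 276.] 634 [0.42  0.001 0.015] [[0.396, -0.038, 0.008], [0.452, 0.031, 0.034]]
dish 0.9 [513. 343.] 967 [ 0.242 -0.456  0.016] [[0.201, -0.486, 0.003], [0.281, -0.413, 0.034]]
dish 0.89 [434. 311.] 1611 [ 0.333 -0.268  0.02 ] [[0.276, -0.307, 0.001], [0.38, -0.224, 0.043]]
dish 0.85 [387. 172.] 1432 [ 0.671 -0.183  0.02 ] [[0.611
[... 1425 characters left out ...]
ish 0.58 [416. 231.] 136 [ 0.342 -0.224  0.009] [[0.299, -0.231, 0.001], [0.378, -0.216, 0.023]]
ball 0.58 [344. 230.] 36 [ 0.51  -0.133  0.027] [[0.502, -0.141, 0.018], [0.518, -0.126, 0.032]]
basin 0.97 [325. 158.] 2827 [ 0.668 -0.44   0.061] [[0.564, -0.493, 0.014], [0.761, -0.287, 0.096]]
lidded_jar 0.76 [208. 246.] 1733 [0.746 0.14  0.097] [[0.727, 0.099, 0.01], [0.784, 0.152, 0.153]]
incense_holder 0.78 [393. 196.] 363 [ 0.444 -0.361  0.016] [[0.412, -0.404, 0.004], [0.482, -0.332, 0.04]]
incense_holder 0.43 [342. 229.] 45 [ 0.509 -0.133  0.027] [[0.502, -0.141, 0.017], [0.52, -0.11, 0.033]]
scraper 0.68 [278. 410.] 447 [0.43  0.429 0.006] [[0.386, 0.379, -0.002], [0.469, 0.482, 0.01]]
```

View pics/top0.png

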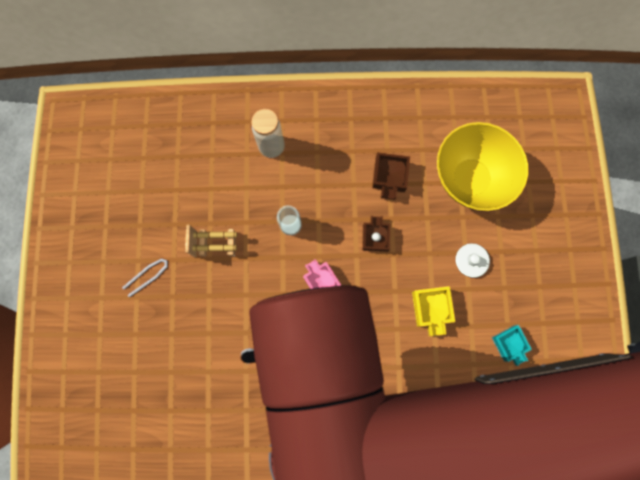

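```bash
python3 - <<'E'
import cv2
t=cv2.imread("pics/top0.png");s=cv2.imread("pics/side0.png")
a=cv2.resize(t[170:300,170:430],(800,400),interpolation=2)
b=cv2.resize(s[190:380,230:450],(0,0),fx=2.7,fy=2.7)
cv2.imwrite("pics/crop1.png",a); cv2.imwrite("pics/crop2.png",b)
E
```

```text
(no output)
```

View pics/crop1.png

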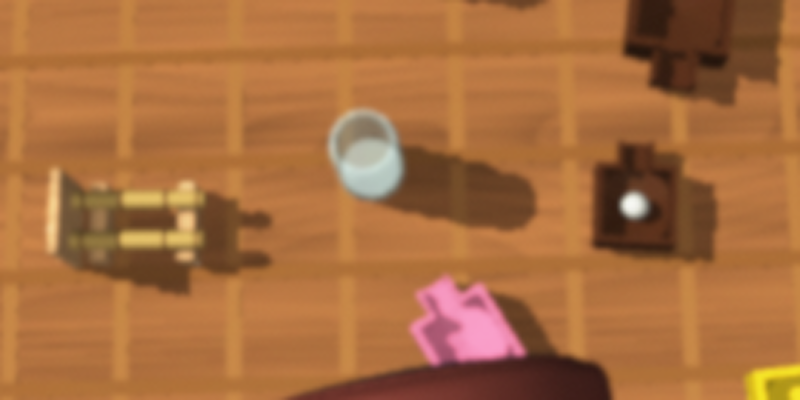

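View pics/crop2.png

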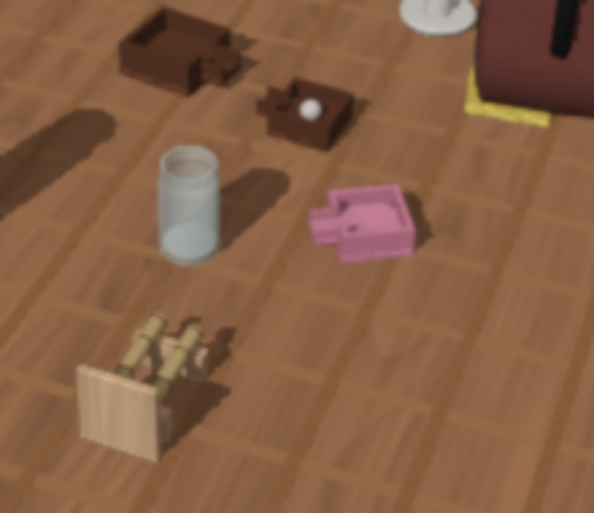

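The thing wanted is the dish. In the top view the candidates are small dark teak with the ball (377,235), larger dark teak (390,172), pink (320,276), yellow (434,311) and turquoise (513,343). I choose the small teak one with the ball, and both crops confirm it: its spout points +x. The open jar is at (289,218). The cradle is at (212,241), with its end board towards +y and its open end towards -y.

Next I fit the poses.

```bash
cat >> h.py <<'E'
from scipy.optimize import least_squares
def circ(xy,r):
    f=least_squares(lambda c:np.hypot(xy[:,0]-c[0],xy[:,1]-c[1])-r,np.median(xy,0),loss="soft_l1",f_scale=.002); return f.x,np.std(f.fun)
def box(W,lo,hi):
    P=W.reshape(-1,3); return P[np.all((P>lo)&(P<hi),axis=1)]
E
python3 - <<'E'
from h import *
for c in ["top","side"]:
    p=eyes.capture(c); W=cloud(p)
    P=box(W,[.51,.03,.012],[.6,.12,.07]); print(c,"jar body",len(P),circ(P[:,:2],.027))
    P=box(W,[.51,.03,.080],[.6,.12,.11]); print("jar rim",len(P),circ(P[:,:2],.024),P[:,2].max())
    P=box(W,[.46,.29,.045],[.56,.34,.09]); r=cv2.minAreaRect((P[:,:2]*1000).astype(np.float32)); print("board",len(P),r,np.polyfit(P[:,0],P[:,1],1),P[:,2].max())
    for s in ([.46,.507],[.507,.56]):
        P=box(W,[s[0],.19,.036],[s[1],.295,.05]); 
        if len(P)>10:
            t=P[P[:,2]>.038]; print("rod",len(P),np.polyfit(t[:,1],t[:,0],1), np.median(t,0),P[:,1].min(),P[:,2].max())
    P=box(W,[.45,-.2,.024],[.58,-.08,.04]); P=P[np.hypot(P[:,0]-.511,P[:,1]+.138)>.017]
    r=cv2.minAreaRect((P[:,:2]*1000).astype(np.float32)); print("dish top",len(P),r,P[:,2].max())
    Q=P[P[:,2]>.027];r=cv2.minAreaRect((Q[:,:2]*1000).astype(np.float32)); print("dish rim",len(Q),r)
    m=eyes.outline_of(p,"ball")
    for d in m: 
        w=W[d["region"]]; w=w[w[:,2]>.02]; 
        if abs(np.median(w[:,1])+.138)<.03: print("ball",least_squares(lambda c:np.linalg.norm(w-c,axis=1)-.01,np.median(w,0)-[0,0,.008],loss="soft_l1",f_scale=.002).x)
E
```

```text
top jar body 219 (array([0.549945  , 0.06734194]), np.float64(0.0015946263594525847))
jar rim 154 (array([0.55065073, 0.06837985]), np.float64(0.0012508172229579258)) 0.10166632475491921
board 169 ((508.5748596191406, 300.0809326171875), (15.683971405029297, 66.41144561767578), 87.32919311523438) [-0.0149524  0.3096335] 0.0813468907825845
rod 220 [0.01932927 0.48641047] [0.49098995 0.24560187 0.04241531] 0.1975202958022469 0.04860333803063632
rod 225 [0.00779227 0.52150151] [0.52310698 0.24347887 0.0425653 ] 0.19677796029137032 0.04839990702039754
dish top 241 ((522.062255859375, -139.64376831054688), (64.47456359863281, 84.87211608886719), 86.1282958984375) 0.03782354171862967
dish rim 205 ((517.5545654296875, -139.25904846191406), (63.55830001831055, 76.72657775878906), 87.18968963623047)
ball [ 0.51239824 -0.13933017  0.02219183]
side jar body 474 (array([0.55071486, 0.06919573]), np.float64(0.0019428820353548889))
jar rim 246 (array([0.55022582, 0.0708657 ]), np.float64(0.0019371584027690336)) 0.09941606655918322
board 399 ((507.957275390625, 306.9154052734375), (13.352762222290039, 66.83346557617188), 88.63612365722656) [-0.01617819  0.3175435 ] 0.07952602369504291
rod 179 [0.00613916 0.48831325] [0.48903736 0.23812341 0.04179005] 0.1994966588521354 0.047761152327132406
rod 164 [0.02382617 0.51574249] [0.52112652 0.23704056 0.04178523] 0.19968324210868582 0.04721222201878439
dish top 229 ((519.5685424804688, -138.5148468017578), (77.05060577392578, 85.62151336669922), 87.80660247802734) 0.03665196233628787
dish rim 171 ((516.94091796875, -136.49835205078125), (73.53546905517578, 78.13174438476562), 85.19622802734375)
ball [ 0.51186067 -0.13869524  0.02290725]
```

```bash
cat >> h.py <<'E'
def ori(a,tilt): # tool y at world angle a(deg), tilt deg: z=(0,sin t,-cos t) in y-plane for a=0
    a,t=np.radians([a,tilt]); y=np.array([np.cos(a),np.sin(a),0]); n=np.array([-np.sin(a),np.cos(a),0])
    z=np.sin(t)*n-np.cos(t)*np.array([0,0,1]); return np.c_[np.cross(y,z),y,z]
def rel(pos,Rt):
    s=get_state(); R0=R.from_rotvec(s["orientation"]).as_matrix()
    d=R0.T@(np.array(pos)-s["tool_pos"]); w=R.from_matrix(R0.T@Rt).as_rotvec()
    print("t",np.round(d,4),"w",np.round(w,4)," now",np.round(s["tool_pos"],4),"time",round(s["time"],2))
E
python3 -c "
from h import *
rel([.53,.17,.26],ori(-.9,-45))"
```

```text
t [ 0.5559 -0.5719 -0.0287] w [-0.4677 -0.6879 -1.1293]  now [ 0.2118 -0.5614  0.2313] time 1.1
```

```bash
python3 -m crank '[{"tx":0.556,"ty":-0.572,"tz":-0.029,"wx":-0.468,"wy":-0.688,"wz":-1.129},{"tx":0.556,"ty":-0.572,"tz":-0.029,"wx":-0.468,"wy":-0.688,"wz":-1.129},{"tx":0.556,"ty":-0.572,"tz":-0.029,"wx":-0.468,"wy":-0.688,"wz":-1.129},{"tx":0.556,"ty":-0.572,"tz":-0.029,"wx":-0.468,"wy":-0.688,"wz":-1.129},{"tx":0.556,"ty":-0.572,"tz":-0.029,"wx":-0.468,"wy":-0.688,"wz":-1.129},{"tx":0.556,"ty":-0.572,"tz":-0.029,"wx":-0.468,"wy":-0.688,"wz":-1.129},{"tx":0.556,"ty":-0.572,"tz":-0.029,"wx":-0.468,"wy":-0.688,"wz":-1.129},{"tx":0.556,"ty":-0.572,"tz":-0.029,"wx":-0.468,"wy":-0.688,"wz":-1.129}]'
python3 -c "
from h import *
rel([.53,.17,.26],ori(-.9,-45))"
```

```text
t [ 0.5559 -0.5719 -0.0287] w [-0.4677 -0.6879 -1.1293]  now [ 0.2118 -0.5614  0.2313] time 1.1validation failed for argument at $[0]...
```

```bash
python3 -m crank '[{"tx":0.556,"ty":-0.572,"tz":-0.029,"wx":-0.468,"wy":-0.688,"wz":-1.129,"claw":0},{"tx":0.556,"ty":-0.572,"tz":-0.029,"wx":-0.468,"wy":-0.688,"wz":-1.129,"claw":0},{"tx":0.556,"ty":-0.572,"tz":-0.029,"wx":-0.468,"wy":-0.688,"wz":-1.129,"claw":0},{"tx":0.556,"ty":-0.572,"tz":-0.029,"wx":-0.468,"wy":-0.688,"wz":-1.129,"claw":0},{"tx":0.556,"ty":-0.572,"tz":-0.029,"wx":-0.468,"wy":-0.688,"wz":-1.129,"claw":0},{"tx":0.556,"ty":-0.572,"tz":-0.029,"wx":-0.468,"wy":-0.688,"wz":-1.129,"claw":0},{"tx":0.556,"ty":-0.572,"tz":-0.029,"wx":-0.468,"wy":-0.688,"wz":-1.129,"claw":0},{"tx":0.556,"ty":-0.572,"tz":-0.029,"wx":-0.468,"wy":-0.688,"wz":-1.129,"claw":0}]'
python3 -c "
from h import *
rel([.53,.17,.26],ori(-.9,-45))"
```

```text
time: 1.9
tool_pos: [0.3641, -0.2128, 0.246]
orientation: [2.069, 1.595, -0.628]
contact_force: [2.9, -0.7, -0.2]
finger_gap: 0.0856
t [ 0.3222  0.0743 -0.2548] w [-0.086  -0.128  -0.2122]  now [ 0.3641 -0.2128  0.246 ] time 1.9
```

```bash
python3 -m crank '[{"tx":0.322,"ty":0.074,"tz":-0.255,"wx":-0.086,"wy":-0.128,"wz":-0.212,"claw":0},{"tx":0.322,"ty":0.074,"tz":-0.255,"wx":-0.086,"wy":-0.128,"wz":-0.212,"claw":0},{"tx":0.322,"ty":0.074,"tz":-0.255,"wx":-0.086,"wy":-0.128,"wz":-0.212,"claw":0},{"tx":0.322,"ty":0.074,"tz":-0.255,"wx":-0.086,"wy":-0.128,"wz":-0.212,"claw":0},{"tx":0.322,"ty":0.074,"tz":-0.255,"wx":-0.086,"wy":-0.128,"wz":-0.212,"claw":0},{"tx":0.322,"ty":0.074,"tz":-0.255,"wx":-0.086,"wy":-0.128,"wz":-0.212,"claw":0},{"tx":0.322,"ty":0.074,"tz":-0.255,"wx":-0.086,"wy":-0.128,"wz":-0.212,"claw":0},{"tx":0.322,"ty":0.074,"tz":-0.255,"wx":-0.086,"wy":-0.128,"wz":-0.212,"claw":0}]'
python3 -m crank '[{"claw":0},{"claw":0}]'
python3 -c "
from h import *
print(get_state()['q'])
rel([.55,.131,.119],ori(-.9,-45))"
```

```text
time: 2.7
tool_pos: [0.522, 0.1477, 0.2595]
orientation: [1.783, 1.747, -0.735]
contact_force: [0.8, -0.1, 0.9]
finger_gap: 0.0855
[ 0.39698857  0.37902306  0.28562158  1.86052021 -0.69921306  2.12904746]
t [0.0875 0.0285 0.1111] w [-0.0039 -0.0039 -0.0027]  now [0.522  0.1477 0.2595] time 2.7validation failed for argument at $[0]...
```

```bash
python3 -m crank '[{"tx":0.087,"ty":0.028,"tz":0.111,"wx":-0.004,"wy":-0.004,"wz":-0.003,"claw":0},{"tx":0.087,"ty":0.028,"tz":0.111,"wx":-0.004,"wy":-0.004,"wz":-0.003,"claw":0},{"tx":0.087,"ty":0.028,"tz":0.111,"wx":-0.004,"wy":-0.004,"wz":-0.003,"claw":0},{"tx":0.087,"ty":0.028,"tz":0.111,"wx":-0.004,"wy":-0.004,"wz":-0.003,"claw":0},{"tx":0.087,"ty":0.028,"tz":0.111,"wx":-0.004,"wy":-0.004,"wz":-0.003,"claw":0},{"tx":0.087,"ty":0.028,"tz":0.111,"wx":-0.004,"wy":-0.004,"wz":-0.003,"claw":0}]'
python3 -c "
from h import *
print(get_state()['q'])
rel([.55,.0534,.0414],ori(-.9,-45))
p=eyes.capture('side'); save('s1',cv2.resize(p['image'][120:400,160:480],None,fx=2,fy=2))"
```

```text
time: 3.3
tool_pos: [0.5498, 0.1291, 0.1227]
orientation: [1.776, 1.747, -0.732]
contact_force: [0.1, 0.8, 0.8]
finger_gap: 0.0855
[ 0.35543858  0.4539113   0.13143648  1.59302937 -0.71961907  2.07361381]
t [0.0039 0.0011 0.111 ] w [ 0.0022 -0.001  -0.0018]  now [0.5498 0.1291 0.1227] time 3.3
```

View pics/s1.png

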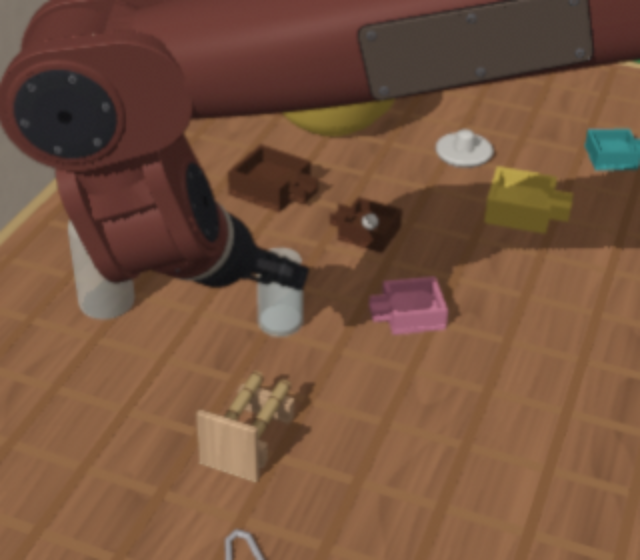

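The picture shows the open fingers above and behind the jar (280,290), lined up with it. The cradle (250,425) and dish (368,222) are clear, so I advance and grip.

```bash
python3 -m crank '[{"tx":0.004,"ty":0.001,"tz":0.03,"wx":0,"wy":0,"wz":0,"claw":0},{"tx":0.004,"ty":0.001,"tz":0.06,"wx":0,"wy":0,"wz":0,"claw":0},{"tx":0.004,"ty":0.001,"tz":0.085,"wx":0,"wy":0,"wz":0,"claw":0},{"tx":0.004,"ty":0.001,"tz":0.1,"wx":0,"wy":0,"wz":0,"claw":0},{"tx":0.004,"ty":0.001,"tz":0.111,"wx":0,"wy":0,"wz":0,"claw":0},{"tx":0.004,"ty":0.001,"tz":0.111,"wx":0,"wy":0,"wz":0,"claw":0},{"tx":0.004,"ty":0.001,"tz":0.111,"wx":0,"wy":0,"wz":0,"claw":0}]'
python3 -c "
from h import *
rel([.55,.0534,.0414],ori(-.9,-45))
W=cloud(eyes.capture('side')); P=box(W,[.51,.03,.012],[.6,.12,.03]); print(len(P),circ(P[:,:2],.027))"
```

```text
time: 4.05
tool_pos: [0.5495, 0.0534, 0.0398]
orientation: [1.776, 1.747, -0.734]
contact_force: [-0.4, -0.0, -0.6]
finger_gap: 0.0855
t [-0.0011  0.0005 -0.0012] w [ 0.0011 -0.0006 -0.001 ]  now [0.5495 0.0534 0.0398] time 4.05
132 (array([0.55060672, 0.06908791]), np.float64(0.001757317755429088))
```

Jar undisturbed. Close gently (30 N).

```bash
python3 -m crank '[{"tx":0,"ty":0,"tz":0,"wx":0,"wy":0,"wz":0,"claw":0.25},{"tx":0,"ty":0,"tz":0,"wx":0,"wy":0,"wz":0,"claw":0.35},{"tx":0,"ty":0,"tz":0,"wx":0,"wy":0,"wz":0,"claw":0.6},{"tx":0,"ty":0,"tz":0,"wx":0,"wy":0,"wz":0,"claw":1},{"tx":0,"ty":0,"tz":0,"wx":0,"wy":0,"wz":0,"claw":1},{"tx":0,"ty":0,"tz":0,"wx":0,"wy":0,"wz":0,"claw":1},{"tx":0,"ty":0,"tz":0,"wx":0,"wy":0,"wz":0,"claw":1},{"tx":0,"ty":0,"tz":0,"wx":0,"wy":0,"wz":0,"claw":1}]' 30
python3 -c "
from h import *
rel([.55,.0534,.0414],ori(-.9,-45)); rel([.545,.10,.20],ori(-.9,-45))"
```

```text
time: 4.9
tool_pos: [0.5493, 0.0533, 0.0391]
orientation: [1.775, 1.748, -0.735]
contact_force: [0.0, 2.7, 5.5]
finger_gap: 0.0514
t [-0.0015  0.0007 -0.0018] w [ 0.0009 -0.0001 -0.0001]  now [0.5493 0.0533 0.0391] time 4.9
t [-0.0808 -0.0049 -0.1468] w [ 0.0009 -0.0001 -0.0001]  now [0.5493 0.0533 0.0391] time 4.9
```

```bash
python3 -m crank '[{"tx":-0.004,"ty":0,"tz":-0.004,"wx":0,"wy":0,"wz":0,"claw":1},{"tx":-0.018,"ty":0,"tz":-0.018,"wx":0,"wy":0,"wz":0,"claw":1},{"tx":-0.04,"ty":0,"tz":-0.04,"wx":0,"wy":0,"wz":0,"claw":1},{"tx":-0.065,"ty":0,"tz":-0.065,"wx":0,"wy":0,"wz":0,"claw":1},{"tx":-0.09,"ty":0,"tz":-0.09,"wx":0,"wy":0,"wz":0,"claw":1},{"tx":-0.105,"ty":0,"tz":-0.105,"wx":0,"wy":0,"wz":0,"claw":1},{"tx":-0.115,"ty":0,"tz":-0.115,"wx":0,"wy":0,"wz":0,"claw":1},{"tx":-0.115,"ty":0,"tz":-0.115,"wx":0,"wy":0,"wz":0,"claw":1}]'
python3 -c "
from h import *
rel([.508,.215,.22],ori(-.9,45)); print(get_state()['finger_gap'])
p=eyes.capture('side');save('s2',cv2.resize(p['image'][120:400,160:480],None,fx=2,fy=2))"
```

```text
time: 5.7
tool_pos: [0.5494, 0.0531, 0.2025]
orientation: [1.776, 1.747, -0.733]
contact_force: [-0.8, -0.3, -1.5]
finger_gap: 0.051
t [ 0.1017 -0.0439 -0.1264] w [ 0.0021  1.5701 -0.    ]  now [0.5494 0.0531 0.2025] time 5.7
0.051041673214529494
```

View pics/s2.png

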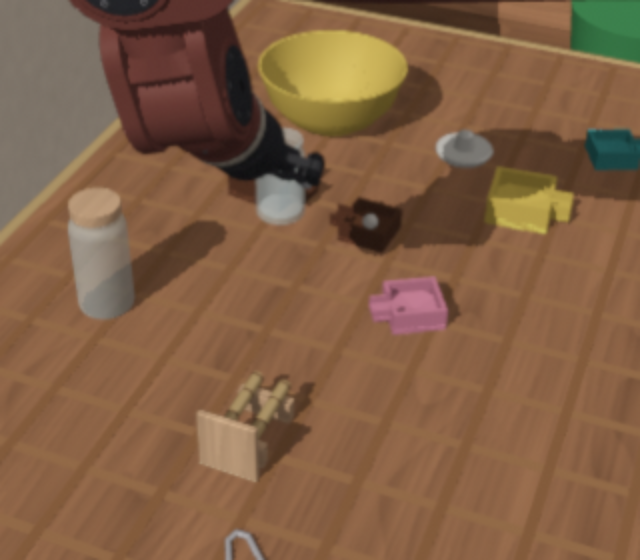

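The jar is held upright at (280,190) and everything else is in place. Now I turn it over.

```bash
python3 -m crank '[{"tx":0.006,"ty":-0.003,"tz":-0.008,"wx":0,"wy":0.08,"wz":0,"claw":1},{"tx":0.016,"ty":-0.007,"tz":-0.02,"wx":0,"wy":0.2,"wz":0,"claw":1},{"tx":0.026,"ty":-0.011,"tz":-0.032,"wx":0,"wy":0.34,"wz":0,"claw":1},{"tx":0.036,"ty":-0.015,"tz":-0.045,"wx":0,"wy":0.48,"wz":0,"claw":1},{"tx":0.046,"ty":-0.02,"tz":-0.057,"wx":0,"wy":0.62,"wz":0,"claw":1},{"tx":0.055,"ty":-0.024,"tz":-0.07,"wx":0,"wy":0.76,"wz":0,"claw":1},{"tx":0.065,"ty":-0.028,"tz":-0.08,"wx":0,"wy":0.9,"wz":0,"claw":1},{"tx":0.07,"ty":-0.03,"tz":-0.088,"wx":0,"wy":1.0,"wz":0,"claw":1}]'
python3 -c "
from h import *
rel([.508,.215,.22],ori(-.9,45))"
```

```text
time: 6.55
tool_pos: [0.5199, 0.1654, 0.2123]
orientation: [-2.122, -2.088, -0.232]
contact_force: [-0.5, -0.6, -3.0]
finger_gap: 0.0513
t [ 0.0499 -0.0127  0.0033] w [-0.0016  0.5655 -0.0014]  now [0.5199 0.1654 0.2123] time 6.55
```

```bash
python3 -c "
from h import *
rel([.5055,.2464,.13],ori(-.9,45))"
python3 -m crank '[{"tx":0.012,"ty":-0.003,"tz":0.003,"wx":0,"wy":0.14,"wz":0,"claw":1},{"tx":0.025,"ty":-0.006,"tz":0.003,"wx":0,"wy":0.28,"wz":0,"claw":1},{"tx":0.037,"ty":-0.01,"tz":0.003,"wx":0,"wy":0.41,"wz":0,"claw":1},{"tx":0.05,"ty":-0.013,"tz":0.003,"wx":0,"wy":0.52,"wz":0,"claw":1},{"tx":0.05,"ty":-0.013,"tz":0.003,"wx":-0.002,"wy":0.566,"wz":-0.001,"claw":1},{"tx":0.05,"ty":-0.013,"tz":0.003,"wx":-0.002,"wy":0.566,"wz":-0.001,"claw":1},{"tx":0.05,"ty":-0.013,"tz":0.003,"wx":-0.002,"wy":0.566,"wz":-0.001,"claw":1}]'
python3 -c "
from h import *
rel([.5055,.2464,.13],ori(-.9,45));print(get_state()['q'])"
```

```text
t [ 0.0609 -0.0155  0.0979] w [-0.0016  0.5655 -0.0014]  now [0.5199 0.1654 0.2123] time 6.55
time: 7.25
tool_pos: [0.508, 0.2145, 0.2201]
orientation: [-1.78, -1.751, -0.73]
contact_force: [0.5, -0.6, -2.0]
finger_gap: 0.0516
t [-0.0407 -0.0029  0.0865] w [-0.0001  0.0061 -0.0007]  now [0.508  0.2145 0.2201] time 7.25
[-0.25695375 -0.08729278 -0.28092569  1.6090513   0.75105978  1.23842511]
```

```bash
python3 -m crank '[{"tx":-0.01,"ty":-0.001,"tz":0.02,"wx":0,"wy":0.006,"wz":0,"claw":1},{"tx":-0.02,"ty":-0.002,"tz":0.045,"wx":0,"wy":0.006,"wz":0,"claw":1},{"tx":-0.032,"ty":-0.003,"tz":0.068,"wx":0,"wy":0.006,"wz":0,"claw":1},{"tx":-0.041,"ty":-0.003,"tz":0.0865,"wx":0,"wy":0.006,"wz":0,"claw":1},{"tx":-0.041,"ty":-0.003,"tz":0.0865,"wx":0,"wy":0.006,"wz":0,"claw":1},{"tx":-0.041,"ty":-0.003,"tz":0.0865,"wx":0,"wy":0.006,"wz":0,"claw":1}]'
python3 - <<'E'
from h import *
rel([.5055,.2464,.0493],ori(-.9,45))
p=eyes.capture('side');save('s3',cv2.resize(p['image'][220:440,170:410],None,fx=2.7,fy=2.7,interpolation=2)); W=cloud(p)
t0=get_state()["tool_pos"]
for o in eyes.outline_of(p,"jar"):
    w=W[o["region"]]; w=w[~np.isnan(w[:,0])]; print(o["score"],len(w),np.round(np.percentile(w,[2,50,98],axis=0),3).tolist())
    m=np.linalg.norm(w-t0,axis=1)<.1; w=w[m]
    if len(w)>60:
        def f(a): # axis point at y=.25: (a0,.25,a1), direction slopes a2,a3
            dy=w[:,1]-.25; k=1/np.sqrt(1+a[2]**2+a[3]**2)
            d=np.c_[w[:,0]-a[0],dy,w[:,2]-a[1]]; u=np.array([a[2],1,a[3]])*k
            return np.linalg.norm(np.cross(d,u),axis=1)-.027
        r=least_squares(f,[t0[0],t0[2]+.016,0,0],loss="soft_l1",f_scale=.002); print(np.round(r.x,4),np.std(r.fun),"y range",np.percentile(w[:,1],[1,99]))
E
```

```text
time: 7.85
tool_pos: [0.5059, 0.2468, 0.1317]
orientation: [-1.774, -1.75, -0.738]
contact_force: [0.0, 0.3, -2.1]
finger_gap: 0.0517
t [-0.0586 -0.0006  0.0579] w [ 0.0008 -0.0006  0.0021]  now [0.5059 0.2468 0.1317] time 7.85
0.7 1175 [[0.48, 0.194, 0.126], [0.5, 0.267, 0.167], [0.53, 0.288, 0.177]]
[0.5061 0.148  0.0273 0.0233] 0.0062660381578358215 y range [0.19365349 0.28854482]
```

View pics/s3.png

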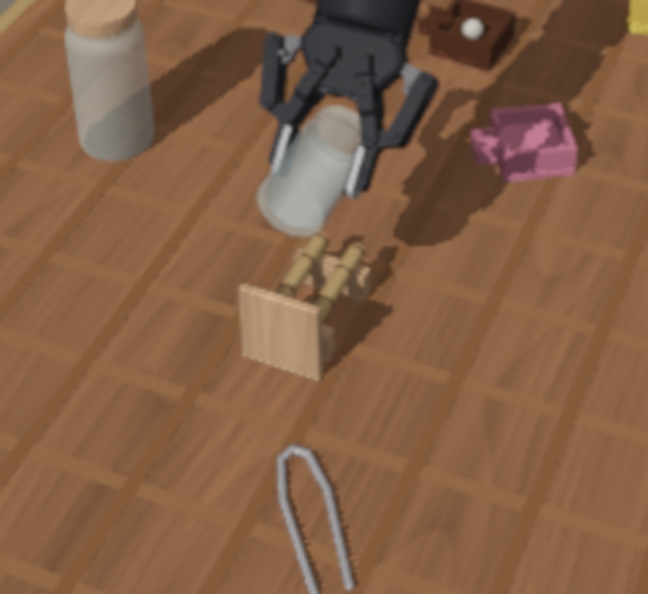

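The jar hangs level over the cradle, with its base at (295,205) towards the board. The fitted axis height is 0.148, as predicted. Now I lower it slowly.

```bash
python3 -m crank '[{"tx":-0.01,"ty":0,"tz":0.01,"wx":0,"wy":0,"wz":0.002,"claw":1},{"tx":-0.024,"ty":-0.001,"tz":0.023,"wx":0,"wy":0,"wz":0.002,"claw":1},{"tx":-0.038,"ty":-0.001,"tz":0.037,"wx":0,"wy":0,"wz":0.002,"claw":1},{"tx":-0.048,"ty":-0.001,"tz":0.047,"wx":0,"wy":0,"wz":0.002,"claw":1},{"tx":-0.053,"ty":-0.001,"tz":0.052,"wx":0,"wy":0,"wz":0.002,"claw":1},{"tx":-0.055,"ty":-0.001,"tz":0.054,"wx":0,"wy":0,"wz":0.002,"claw":1},{"tx":-0.056,"ty":-0.001,"tz":0.055,"wx":0,"wy":0,"wz":0.002,"claw":1},{"tx":-0.056,"ty":-0.001,"tz":0.055,"wx":0,"wy":0,"wz":0.002,"claw":1}]'
python3 - <<'E'
from h import *
rel([.5055,.2464,.0493],ori(-.9,45)); print(get_state()["contact_force"])
p=eyes.capture('side'); W=cloud(p)
for o in eyes.outline_of(p,"jar")[:1]:
    w=W[o["region"]]; w=w[~np.isnan(w[:,0])]; print(o["score"],len(w),np.round(np.percentile(w,[2,50,98],axis=0),3).tolist())
save('s4',cv2.resize(p['image'][260:400,220:360],None,fx=4,fy=4,interpolation=2))
E
```

```text
time: 8.75
tool_pos: [0.5056, 0.2459, 0.0532]
orientation: [-1.776, -1.747, -0.738]
contact_force: [-0.5, -0.9, -1.7]
finger_gap: 0.0516
t [-0.0024 -0.0001  0.0031] w [ 0.0019 -0.0012 -0.0002]  now [0.5056 0.2459 0.0532] time 8.75
[-0.54413068 -0.8760304  -1.69156583]
0.92 1041 [[0.479, 0.196, 0.057], [0.499, 0.262, 0.09], [0.527, 0.287, 0.098]]
```

View pics/s4.png

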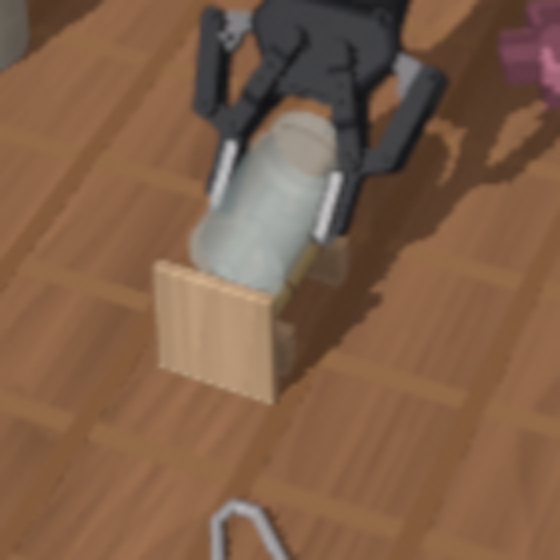

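Jar is in line with the board, still ~4 mm up. I go down in 1 mm steps.

```bash
python3 -m crank '[{"tx":-0.0007,"ty":0,"tz":0.0007,"wx":0,"wy":0,"wz":0,"claw":1},{"tx":-0.0014,"ty":0,"tz":0.0014,"wx":0,"wy":0,"wz":0,"claw":1},{"tx":-0.0021,"ty":0,"tz":0.0021,"wx":0,"wy":0,"wz":0,"claw":1},{"tx":-0.0021,"ty":0,"tz":0.0021,"wx":0,"wy":0,"wz":0,"claw":1},{"tx":-0.0021,"ty":0,"tz":0.0021,"wx":0,"wy":0,"wz":0,"claw":1}]'
python3 -m crank '[{"tx":-0.0005,"ty":0,"tz":0.0005,"wx":0,"wy":0,"wz":0,"claw":1},{"tx":-0.0005,"ty":0,"tz":0.0005,"wx":0,"wy":0,"wz":0,"claw":1}]'
```

```text
time: 9.35
tool_pos: [0.5054, 0.2459, 0.0499]
orientation: [-1.776, -1.746, -0.738]
contact_force: [0.4, -0.6, 0.7]
finger_gap: 0.0517
time: 9.55
tool_pos: [0.5055, 0.2459, 0.0493]
orientation: [-1.776, -1.746, -0.739]
contact_force: [0.3, -1.5, 3.1]
finger_gap: 0.0515
```

```bash
python3 -m crank '[{"tx":-0.0004,"ty":0,"tz":0.0004,"wx":0,"wy":0,"wz":0,"claw":1},{"tx":-0.0004,"ty":0,"tz":0.0004,"wx":0,"wy":0,"wz":0,"claw":1}]'
python3 -m crank '[{"tx":-0.0004,"ty":0,"tz":0.0004,"wx":0,"wy":0,"wz":0,"claw":0.33},{"tx":-0.0004,"ty":0,"tz":0.0004,"wx":0,"wy":0,"wz":0,"claw":0.25},{"tx":-0.0004,"ty":0,"tz":0.0004,"wx":0,"wy":0,"wz":0,"claw":0.15},{"tx":-0.0004,"ty":0,"tz":0.0004,"wx":0,"wy":0,"wz":0,"claw":0},{"tx":-0.0004,"ty":0,"tz":0.0004,"wx":0,"wy":0,"wz":0,"claw":0},{"tx":-0.0004,"ty":0,"tz":0.0004,"wx":0,"wy":0,"wz":0,"claw":0},{"tx":-0.0004,"ty":0,"tz":0.0004,"wx":0,"wy":0,"wz":0,"claw":0}]'
python3 -m crank '[{"tx":0,"ty":0,"tz":-0.02,"wx":0,"wy":0,"wz":0,"claw":0},{"tx":0,"ty":0,"tz":-0.05,"wx":0,"wy":0,"wz":0,"claw":0},{"tx":0,"ty":0,"tz":-0.09,"wx":0,"wy":0,"wz":0,"claw":0},{"tx":0,"ty":0,"tz":-0.13,"wx":0,"wy":0,"wz":0,"claw":0},{"tx":0,"ty":0,"tz":-0.16,"wx":0,"wy":0,"wz":0,"claw":0},{"tx":0,"ty":0,"tz":-0.16,"wx":0,"wy":0,"wz":0,"claw":0}]'
cat > m.py <<'E'
from h import *
def jar(c):
    p=eyes.capture(c); W=cloud(p)
    for o in eyes.outline_of(p,"jar"):
        w=W[o["region"]]; w=w[~np.isnan(w[:,0])]; w=w[(w[:,1]>.17)&(w[:,1]<.30)&(w[:,2]>.05)&(abs(w[:,0]-.506)<.05)]
        if len(w)<100: continue
        b=w[(w[:,1]>.22)&(w[:,1]<.28)]
        def f(a):
            d=np.c_[b[:,0]-a[0],b[:,1]-.24,b[:,2]-a[1]]; u=np.array([a[2],1,a[3]]); u/=np.linalg.norm(u)
            return np.linalg.norm(np.cross(d,u),axis=1)-.027
        r=least_squares(f,[.506,.065,.015,0],loss="soft_l1",f_scale=.002)
        print(c,"jar axis at y=.24 (x,z,slopes)",np.round(r.x,4),"y",np.round(np.percentile(w[:,1],[1,99]),4),"zmax",np.percentile(w[:,2],99))
    return p
E
python3 - <<'E'
from m import *
jar("side"); jar("top"); rel([.512,-.139,.20],ori(-92,0)); print(get_state()["q"])
E
```

```text
time: 9.75
tool_pos: [0.5056, 0.2459, 0.0489]
orientation: [-1.776, -1.746, -0.739]
contact_force: [0.7, -3.5, 5.5]
finger_gap: 0.0513
time: 10.45
tool_pos: [0.5051, 0.246, 0.0478]
orientation: [-1.776, -1.746, -0.737]
contact_force: [-0.7, -0.3, 0.2]
finger_gap: 0.0855
time: 11.05
tool_pos: [0.5051, 0.13, 0.1634]
orientation: [-1.78, -1.748, -0.741]
contact_force: [-0.5, -0.2, -0.8]
finger_gap: 0.0857
side jar axis at y=.24 (x,z,slopes) [0.5077 0.0641 0.0185 0.0429] y [0.1912 0.2859] zmax 0.09398037689882673
top jar axis at y=.24 (x,z,slopes) [0.5082 0.0648 0.0055 0.0379] y [0.1881 0.2802] zmax 0.09537571235458225
t [-0.1637  0.0139 -0.2213] w [-0.6231 -0.6103  1.4986]  now [0.5026 0.1335 0.1598] time 11.25
[-0.42052609  0.00937906 -0.3116008   1.62628831  0.70896853  1.02643763]
```

The jar lies in the cradle: axis x≈0.508, z≈0.0645, mouth at y≈0.190, base at ≈0.284. The side-view picture is not yet rechecked. Next I take the dish's yaw.

```bash
python3 - <<'E'
from h import *
for c in ["top","side"]:
    p=eyes.capture(c); W=cloud(p)
    for o in eyes.outline_of(p,"dish"):
        if c=="top":
            pos=W[int(o["position"][1]),int(o["position"][0])]
        w=W[o["region"]]; w=w[~np.isnan(w[:,0])]
        if np.linalg.norm(np.median(w[:,:2],0)-[.512,-.139])>.04: continue
        P=w[(w[:,2]>.022)&(np.hypot(w[:,0]-.512,w[:,1]+.139)>.016)]
        xs=np.arange(.484,.541,.004); lo=[];hi=[]
        for x in xs:
            b=P[abs(P[:,0]-x)<.003]
            if len(b)>1: lo.append([x,b[:,1].min()]); hi.append([x,b[:,1].max()])
        for e in (lo,hi):
            e=np.array(e); k=np.polyfit(e[:,0],e[:,1],1); print(c,np.degrees(k[0]),np.polyval(k,.512))
        print("x",np.percentile(P[:,0],[1,99]), o["score"])
E
```

```text
side 12.341432194013644 -0.15779258306801178
side -42.858811315879215 -0.11763751478804402
x [0.42797241 0.56221712] 0.96
```

```bash
python3 - <<'E'
from h import *
s=get_state(); R0=R.from_rotvec(s["orientation"]).as_matrix()
for c in ["top","side"]:
    W=cloud(eyes.capture(c)).reshape(-1,3); W=W[~np.isnan(W[:,0])]
    L=(W-s["tool_pos"])@R0
    for sg in (1,-1):
        m=(abs(L[:,0])<.015)&(sg*L[:,1]>.036)&(sg*L[:,1]<.065)&(L[:,2]>-.07)&(L[:,2]<.02); q=L[m]
        print(c,sg,len(q),np.round(np.percentile(q[:,2],[50,90,95,99,100]),4) if len(q) else "")
E
```

```text
top 1 172 [-0.0487 -0.0246 -0.0206 -0.0176 -0.017 ]
top -1 162 [-0.0575 -0.0272 -0.0247 -0.0209 -0.0185]
side 1 234 [-0.0464 -0.0217 -0.0185 -0.0148 -0.0142]
side -1 225 [-0.0445 -0.0214 -0.018  -0.0151 -0.0144]
```

```bash
python3 -c "
from h import *
rel([.512,-.139,.17],ori(87.5,0))"
```

```text
t [-0.1853  0.0137 -0.1994] w [ 0.6044 -0.6215 -1.4565]  now [0.5028 0.1333 0.1604] time 11.55
```

```bash
python3 -m crank '[{"tx":-0.185,"ty":0.014,"tz":-0.199,"wx":0.604,"wy":-0.621,"wz":-1.456,"claw":0},{"tx":-0.185,"ty":0.014,"tz":-0.199,"wx":0.604,"wy":-0.621,"wz":-1.456,"claw":0},{"tx":-0.185,"ty":0.014,"tz":-0.199,"wx":0.604,"wy":-0.621,"wz":-1.456,"claw":0},{"tx":-0.185,"ty":0.014,"tz":-0.199,"wx":0.604,"wy":-0.621,"wz":-1.456,"claw":0},{"tx":-0.185,"ty":0.014,"tz":-0.199,"wx":0.604,"wy":-0.621,"wz":-1.456,"claw":0},{"tx":-0.185,"ty":0.014,"tz":-0.199,"wx":0.604,"wy":-0.621,"wz":-1.456,"claw":0},{"tx":-0.185,"ty":0.014,"tz":-0.199,"wx":0.604,"wy":-0.621,"wz":-1.456,"claw":0},{"tx":-0.185,"ty":0.014,"tz":-0.199,"wx":0.604,"wy":-0.621,"wz":-1.456,"claw":0}]'
python3 -c "
from h import *
rel([.512,-.139,.17],ori(87.5,0)); print(get_state()['q'])"
```

```text
time: 12.35
tool_pos: [0.5128, -0.1399, 0.1701]
orientation: [-0.685, -2.876, -0.263]
contact_force: [0.6, -0.2, -0.4]
finger_gap: 0.0855
t [0.0011 0.0004 0.0004] w [ 0.1747 -0.179  -0.4221]  now [ 0.5128 -0.1399  0.1701] time 12.35
[-0.57641937  0.15637146  0.01966082  1.65820831  0.10763915 -0.1206262 ]
```

```bash
python3 -m crank '[{"tx":0.001,"ty":0,"tz":0,"wx":0.15,"wy":-0.154,"wz":-0.363,"claw":0},{"tx":0.001,"ty":0,"tz":0,"wx":0.15,"wy":-0.154,"wz":-0.363,"claw":0},{"tx":0.001,"ty":0,"tz":0,"wx":0.15,"wy":-0.154,"wz":-0.363,"claw":0},{"tx":0.001,"ty":0,"tz":0,"wx":0.15,"wy":-0.154,"wz":-0.363,"claw":0},{"tx":0.001,"ty":0,"tz":0,"wx":0.15,"wy":-0.154,"wz":-0.363,"claw":0}]'
python3 -c "
from h import *
rel([.512,-.139,-.002],ori(87.5,0)); p=eyes.capture('side'); save('s5',cv2.resize(p['image'][140:400,200:460],None,fx=2.3,fy=2.3,interpolation=2))"
```

```text
time: 12.85
tool_pos: [0.5115, -0.1383, 0.1707]
orientation: [-0.17, -3.11, -0.044]
contact_force: [0.5, -0.2, 0.7]
finger_gap: 0.0856
t [-0.0055 -0.0053  0.1725] w [ 0.0276 -0.0273 -0.0657]  now [ 0.5115 -0.1383  0.1707] time 12.85
```

View pics/s5.png

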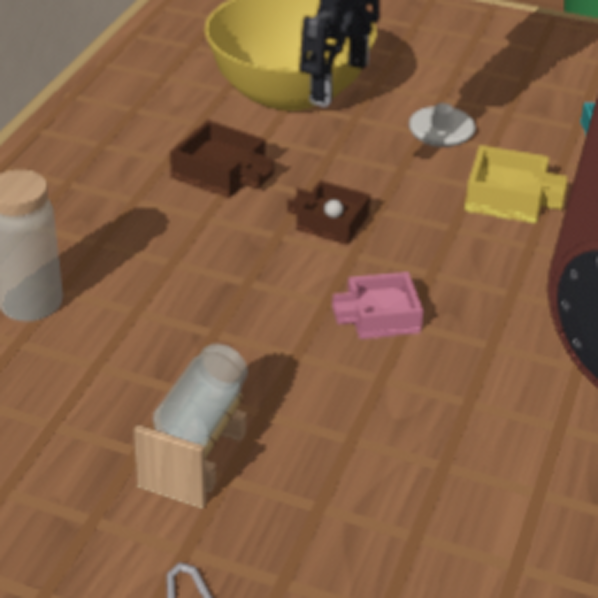

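The jar lies well in the cradle (200,395), base to the board. The dish is at (333,212) with the ball centred. I measure the yaw from its near side face while it is unoccluded.

```bash
python3 - <<'E'
from h import *
p=eyes.capture("side"); W=cloud(p)
P=box(W,[.484,-.116,.005],[.540,-.095,.026]); 
r=least_squares(lambda a:P[:,1]-a[0]-a[1]*(P[:,0]-.512),[-.107,0],loss="soft_l1",f_scale=.001).x; print("side face",len(P),r[0],np.degrees(r[1]))
# top rim plane, all rim pts vs model square rings
for o in eyes.outline_of(p,"dish"):
    w=W[o["region"]]; w=w[~np.isnan(w[:,0])]
    if np.linalg.norm(np.median(w[:,:2],0)-[.512,-.139])>.04: continue
    P=w[(w[:,2]>.004)&(w[:,2]<.026)]; print(len(P),np.percentile(P,[2,98],axis=0).round(4).tolist())
    h=cv2.convexHull((w[:,:2]*1000).astype(np.float32)); print(cv2.minAreaRect(h))
E
```

```text
side face 128 -0.10704098899339969 -4.853711043005816
426 [[0.4777, -0.1702, 0.0052], [0.5613, -0.102, 0.0255]]
((523.886474609375, -159.76199340820312), (115.05088806152344, 96.9295425415039), 87.2247085571289)
```

```bash
python3 -c "
from h import *
rel([.512,-.139,.06],ori(86,0))"
```

```text
t [-0.0035 -0.0029  0.1101] w [ 0.0273 -0.0283 -0.0394]  now [ 0.5117 -0.139   0.1702] time 13.0
```

```bash
python3 -m crank '[{"tx":-0.0035,"ty":-0.003,"tz":0.02,"wx":0.027,"wy":-0.028,"wz":-0.039,"claw":0},{"tx":-0.0035,"ty":-0.003,"tz":0.05,"wx":0.027,"wy":-0.028,"wz":-0.039,"claw":0},{"tx":-0.0035,"ty":-0.003,"tz":0.085,"wx":0.027,"wy":-0.028,"wz":-0.039,"claw":0},{"tx":-0.0035,"ty":-0.003,"tz":0.11,"wx":0.027,"wy":-0.028,"wz":-0.039,"claw":0},{"tx":-0.0035,"ty":-0.003,"tz":0.11,"wx":0.027,"wy":-0.028,"wz":-0.039,"claw":0},{"tx":-0.0035,"ty":-0.003,"tz":0.11,"wx":0.027,"wy":-0.028,"wz":-0.039,"claw":0}]'
python3 -c "
from h import *
rel([.512,-.139,-.002],ori(86,0))"
```

```text
time: 13.6
tool_pos: [0.512, -0.1391, 0.0607]
orientation: [-0.108, -3.14, 0.0]
contact_force: [-0.4, -1.3, -0.0]
finger_gap: 0.0857
t [0.     0.0001 0.0627] w [-0.0001 -0.0001  0.0009]  now [ 0.512  -0.1391  0.0607] time 13.6
```

```bash
python3 -m crank '[{"tx":0,"ty":0,"tz":0.015,"wx":0,"wy":0,"wz":0,"claw":0},{"tx":0,"ty":0,"tz":0.035,"wx":0,"wy":0,"wz":0,"claw":0},{"tx":0,"ty":0,"tz":0.052,"wx":0,"wy":0,"wz":0,"claw":0},{"tx":0,"ty":0,"tz":0.06,"wx":0,"wy":0,"wz":0,"claw":0},{"tx":0,"ty":0,"tz":0.0625,"wx":0,"wy":0,"wz":0,"claw":0},{"tx":0,"ty":0,"tz":0.0625,"wx":0,"wy":0,"wz":0,"claw":0.05},{"tx":0,"ty":0,"tz":0.0625,"wx":0,"wy":0,"wz":0,"claw":0.1},{"tx":0,"ty":0,"tz":0.0625,"wx":0,"wy":0,"wz":0,"claw":0.13}]' 25
python3 -m crank '[{"tx":0,"ty":0,"tz":0,"wx":0,"wy":0,"wz":0,"claw":0.15},{"tx":0,"ty":0,"tz":0,"wx":0,"wy":0,"wz":0,"claw":0.17},{"tx":0,"ty":0,"tz":0,"wx":0,"wy":0,"wz":0,"claw":0.18},{"tx":0,"ty":0,"tz":0,"wx":0,"wy":0,"wz":0,"claw":0.19},{"tx":0,"ty":0,"tz":0,"wx":0,"wy":0,"wz":0,"claw":0.2},{"tx":0,"ty":0,"tz":0,"wx":0,"wy":0,"wz":0,"claw":0.21},{"tx":0,"ty":0,"tz":0,"wx":0,"wy":0,"wz":0,"claw":0.22},{"tx":0,"ty":0,"tz":0,"wx":0,"wy":0,"wz":0,"claw":0.23}]'
```

```text
time: 14.4
tool_pos: [0.5127, -0.1392, -0.0011]
orientation: [0.106, 3.138, -0.002]
contact_force: [0.4, 0.1, 0.2]
finger_gap: 0.0739
time: 15.2
tool_pos: [0.5121, -0.1389, -0.002]
orientation: [0.106, 3.139, -0.001]
contact_force: [-0.4, 0.3, 0.2]
finger_gap: 0.0659
```

```bash
python3 -m crank '[{"tx":0,"ty":0,"tz":0,"wx":0,"wy":0,"wz":0,"claw":0.24},{"tx":0,"ty":0,"tz":0,"wx":0,"wy":0,"wz":0,"claw":0.25},{"tx":0,"ty":0,"tz":0,"wx":0,"wy":0,"wz":0,"claw":0.26},{"tx":0,"ty":0,"tz":0,"wx":0,"wy":0,"wz":0,"claw":0.28},{"tx":0,"ty":0,"tz":0,"wx":0,"wy":0,"wz":0,"claw":0.3},{"tx":0,"ty":0,"tz":0,"wx":0,"wy":0,"wz":0,"claw":0.4},{"tx":0,"ty":0,"tz":0,"wx":0,"wy":0,"wz":0,"claw":0.7},{"tx":0,"ty":0,"tz":0,"wx":0,"wy":0,"wz":0,"claw":1}]' 45
python3 -m crank '[{"tx":0,"ty":0,"tz":-0.001,"wx":0,"wy":0,"wz":0,"claw":1},{"tx":0,"ty":0,"tz":-0.003,"wx":0,"wy":0,"wz":0,"claw":1},{"tx":0,"ty":0,"tz":-0.006,"wx":0,"wy":0,"wz":0,"claw":1},{"tx":0,"ty":0,"tz":-0.01,"wx":0,"wy":0,"wz":0,"claw":1},{"tx":0,"ty":0,"tz":-0.014,"wx":0,"wy":0,"wz":0,"claw":1},{"tx":0,"ty":0,"tz":-0.017,"wx":0,"wy":0,"wz":0,"claw":1},{"tx":0,"ty":0,"tz":-0.019,"wx":0,"wy":0,"wz":0,"claw":1},{"tx":0,"ty":0,"tz":-0.02,"wx":0,"wy":0,"wz":0,"claw":1}]'
python3 - <<'E'
from h import *
p=eyes.capture("side"); W=cloud(p); rel([.512,-.139,.098],ori(86,0))
P=box(W,[.484,-.116,.01],[.540,-.095,.046]); print(len(P),np.percentile(P[:,2],[1,99]))
r=least_squares(lambda a:P[:,1]-a[0]-a[1]*(P[:,0]-.512),[-.107,0],loss="soft_l1",f_scale=.001).x; print("side face",r[0],np.degrees(r[1]))
save('s6',cv2.resize(p['image'][190:270,300:400],None,fx=6,fy=6,interpolation=2))
E
```

```text
time: 16.0
tool_pos: [0.5123, -0.139, -0.0017]
orientation: [0.106, 3.139, -0.002]
contact_force: [-0.6, 0.4, 5.3]
finger_gap: 0.0634
time: 16.8
tool_pos: [0.5122, -0.139, 0.0183]
orientation: [0.106, 3.138, -0.002]
contact_force: [-0.1, 0.1, -3.7]
finger_gap: 0.0631
t [ 0.0001 -0.0001 -0.0797] w [-0.0009  0.0013  0.0021]  now [ 0.5122 -0.1389  0.0183] time 16.85
131 [0.02090438 0.04547717]
side face -0.10591115993851367 -3.2249043437515788
```

View pics/s6.png

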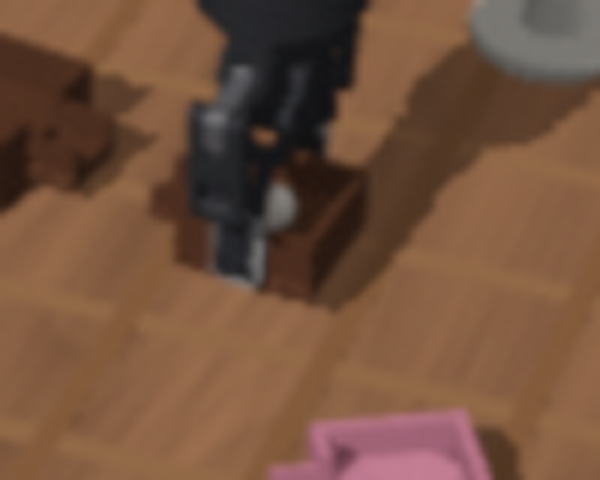

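Lifted 20 mm, ball in the middle (280,205), dish square in the jaws (yaw -3 to -4°). I lift and begin the turn gently.

```bash
python3 -m crank '[{"tx":0,"ty":0,"tz":-0.002,"wx":0,"wy":0,"wz":0,"claw":1},{"tx":0,"ty":0,"tz":-0.006,"wx":0,"wy":0,"wz":0,"claw":1},{"tx":0,"ty":0,"tz":-0.012,"wx":0,"wy":0,"wz":0,"claw":1},{"tx":0,"ty":0,"tz":-0.019,"wx":0,"wy":0,"wz":-0.01,"claw":1},{"tx":0,"ty":0,"tz":-0.027,"wx":0,"wy":0,"wz":-0.03,"claw":1},{"tx":0,"ty":0,"tz":-0.035,"wx":0,"wy":0,"wz":-0.06,"claw":1},{"tx":0,"ty":0,"tz":-0.043,"wx":0,"wy":0,"wz":-0.1,"claw":1},{"tx":0,"ty":0,"tz":-0.05,"wx":0,"wy":0,"wz":-0.15,"claw":1}]'
python3 -m crank '[{"tx":0,"ty":0,"tz":-0.006,"wx":0,"wy":0,"wz":-0.06,"claw":1},{"tx":0,"ty":0,"tz":-0.011,"wx":0,"wy":0,"wz":-0.13,"claw":1},{"tx":0,"ty":0,"tz":-0.015,"wx":0,"wy":0,"wz":-0.2,"claw":1},{"tx":0,"ty":0,"tz":-0.018,"wx":0,"wy":0,"wz":-0.27,"claw":1},{"tx":0,"ty":0,"tz":-0.019,"wx":0,"wy":0,"wz":-0.34,"claw":1},{"tx":0,"ty":0,"tz":-0.02,"wx":0,"wy":0,"wz":-0.41,"claw":1},{"tx":0,"ty":0,"tz":-0.02,"wx":0,"wy":0,"wz":-0.48,"claw":1},{"tx":0,"ty":0,"tz":-0.02,"wx":0,"wy":0,"wz":-0.55,"claw":1}]'
python3 -m crank '[{"tx":0,"ty":0,"tz":0,"wx":0,"wy":0,"wz":-0.07,"claw":1},{"tx":0,"ty":0,"tz":0,"wx":0,"wy":0,"wz":-0.14,"claw":1},{"tx":0,"ty":0,"tz":0,"wx":0,"wy":0,"wz":-0.21,"claw":1},{"tx":0,"ty":0,"tz":0,"wx":0,"wy":0,"wz":-0.28,"claw":1},{"tx":0,"ty":0,"tz":0,"wx":0,"wy":0,"wz":-0.35,"claw":1},{"tx":0,"ty":0,"tz":0,"wx":0,"wy":0,"wz":-0.42,"claw":1},{"tx":0,"ty":0,"tz":0,"wx":0,"wy":0,"wz":-0.49,"claw":1},{"tx":0,"ty":0,"tz":0,"wx":0,"wy":0,"wz":-0.55,"claw":1}]'
python3 -m crank '[{"tx":0,"ty":0,"tz":0,"wx":0,"wy":0,"wz":-0.06,"claw":1},{"tx":0,"ty":0,"tz":0,"wx":0,"wy":0,"wz":-0.12,"claw":1},{"tx":0,"ty":0,"tz":0,"wx":0,"wy":0,"wz":-0.18,"claw":1},{"tx":0,"ty":0,"tz":0,"wx":0,"wy":0,"wz":-0.23,"claw":1},{"tx":0,"ty":0,"tz":0,"wx":0,"wy":0,"wz":-0.27,"claw":1},{"tx":0,"ty":0,"tz":0,"wx":0,"wy":0,"wz":-0.3,"claw":1},{"tx":0,"ty":0,"tz":0,"wx":0,"wy":0,"wz":-0.32,"claw":1},{"tx":0,"ty":0,"tz":0,"wx":0,"wy":0,"wz":-0.33,"claw":1}]'
python3 - <<'E'
from h import *
rel([.507,.08,.098],ori(179.1,0)); print(get_state()["q"])
p=eyes.capture("side"); W=cloud(p)
for o in eyes.outline_of(p,"ball"): print(o["score"],W[int(o["position"][1]),int(o["position"][0])],o["region"].sum())
E
```

```text
time: 17.65
tool_pos: [0.5123, -0.139, 0.0691]
orientation: [-0.134, 3.137, -0.002]
contact_force: [0.4, -0.3, -2.6]
finger_gap: 0.0632
time: 18.45
tool_pos: [0.5122, -0.1389, 0.0887]
orientation: [-0.983, 2.983, -0.002]
contact_force: [-0.2, 0.3, -2.9]
finger_gap: 0.0633
time: 19.25
tool_pos: [0.5121, -0.1389, 0.0886]
orientation: [-1.756, 2.604, -0.003]
contact_force: [0.5, 0.3, -1.1]
finger_gap: 0.0636
time: 20.05
tool_pos: [0.5121, -0.1389, 0.0884]
orientation: [-2.157, 2.284, -0.002]
contact_force: [-0.1, 1.0, -3.0]
finger_gap: 0.0629
t [-0.2182  0.0176 -0.0098] w [-0.0013 -0.001  -0.0415]  now [ 0.5121 -0.1389  0.0884] time 20.05
[-5.11378648e-01 -8.61802495e-02 -3.53948483e-01  1.30144755e+00
 -2.66937581e-04 -2.02500318e+00]
0.58 [ 0.50584272 -0.13477953  0.11313229] 48
```

```bash
python3 -m crank '[{"tx":-0.002,"ty":0,"tz":0,"wx":0,"wy":0,"wz":-0.003,"claw":1},{"tx":-0.006,"ty":0.0005,"tz":0,"wx":0,"wy":0,"wz":-0.008,"claw":1},{"tx":-0.012,"ty":0.001,"tz":0,"wx":0,"wy":0,"wz":-0.014,"claw":1},{"tx":-0.02,"ty":0.0015,"tz":0,"wx":0,"wy":0,"wz":-0.021,"claw":1},{"tx":-0.03,"ty":0.0025,"tz":0,"wx":0,"wy":0,"wz":-0.028,"claw":1},{"tx":-0.041,"ty":0.0035,"tz":0,"wx":0,"wy":0,"wz":-0.035,"claw":1},{"tx":-0.053,"ty":0.0045,"tz":0,"wx":0,"wy":0,"wz":-0.039,"claw":1},{"tx":-0.065,"ty":0.005,"tz":0,"wx":0,"wy":0,"wz":-0.041,"claw":1}]'
python3 -m crank '[{"tx":-0.012,"ty":0.0005,"tz":0,"wx":0,"wy":0,"wz":0,"claw":1},{"tx":-0.024,"ty":0.001,"tz":0,"wx":0,"wy":0,"wz":0,"claw":1},{"tx":-0.036,"ty":0.0015,"tz":0,"wx":0,"wy":0,"wz":0,"claw":1},{"tx":-0.048,"ty":0.002,"tz":0,"wx":0,"wy":0,"wz":0,"claw":1},{"tx":-0.06,"ty":0.0025,"tz":0,"wx":0,"wy":0,"wz":0,"claw":1},{"tx":-0.072,"ty":0.003,"tz":0,"wx":0,"wy":0,"wz":0,"claw":1},{"tx":-0.084,"ty":0.0035,"tz":0,"wx":0,"wy":0,"wz":0,"claw":1},{"tx":-0.096,"ty":0.004,"tz":0,"wx":0,"wy":0,"wz":0,"claw":1}]'
python3 -m crank '[{"tx":-0.012,"ty":0.0005,"tz":0,"wx":0,"wy":0,"wz":0,"claw":1},{"tx":-0.023,"ty":0.001,"tz":0,"wx":0,"wy":0,"wz":0,"claw":1},{"tx":-0.033,"ty":0.0015,"tz":0,"wx":0,"wy":0,"wz":0,"claw":1},{"tx":-0.041,"ty":0.002,"tz":0,"wx":0,"wy":0,"wz":0,"claw":1},{"tx":-0.048,"ty":0.002,"tz":0,"wx":0,"wy":0,"wz":0,"claw":1},{"tx":-0.053,"ty":0.002,"tz":0,"wx":0,"wy":0,"wz":0,"claw":1},{"tx":-0.056,"ty":0.002,"tz":0,"wx":0,"wy":0,"wz":0,"claw":1},{"tx":-0.057,"ty":0.002,"tz":0,"wx":0,"wy":0,"wz":0,"claw":1}]'
python3 - <<'E'
from m import *
p=jar("side"); W=cloud(p)
rel([.507,.115,.034],ori(179.1,0))
for o in eyes.outline_of(p,"ball"): print(o["score"],o["position"],W[int(o["position"][1]),int(o["position"][0])],o["region"].sum())
P=box(W,[.49,.1,.08],[.525,.15,.125]); print("spout ymax",np.percentile(P[:,1],[95,99]), "x of spout",np.percentile(P[P[:,1]>.118][:,0],[2,98]))
E
```

```text
time: 20.95
tool_pos: [0.5108, -0.0724, 0.088]
orientation: [-2.202, 2.24, -0.002]
contact_force: [1.1, -0.6, -2.2]
finger_gap: 0.0635
time: 21.75
tool_pos: [0.5085, 0.0234, 0.0879]
orientation: [-2.202, 2.241, -0.002]
contact_force: [0.7, 0.3, -2.6]
finger_gap: 0.0633
time: 22.55
tool_pos: [0.5075, 0.0796, 0.0878]
orientation: [2.202, -2.241, 0.002]
contact_force: [-0.4, 0.5, -3.0]
finger_gap: 0.063
side jar axis at y=.24 (x,z,slopes) [0.5077 0.0644 0.0122 0.0345] y [0.1894 0.2859] zmax 0.09405790895394883
t [-0.0357  0.0012  0.0538] w [-0.0009 -0.0009 -0.0018]  now [0.5075 0.0794 0.0878] time 22.65
0.53 [314.6, 249.6] [0.50901957 0.0873955  0.12189414] 57
spout ymax [0.13283549 0.13392993] x of spout [0.49339579 0.52213269]
```

```bash
python3 -m crank '[{"tx":-0.001,"ty":0,"tz":0.002,"wx":0,"wy":0,"wz":0,"claw":1},{"tx":-0.003,"ty":0,"tz":0.005,"wx":0,"wy":0,"wz":0,"claw":1},{"tx":-0.006,"ty":0,"tz":0.01,"wx":0,"wy":0,"wz":0,"claw":1},{"tx":-0.01,"ty":0,"tz":0.016,"wx":0,"wy":0,"wz":0,"claw":1},{"tx":-0.014,"ty":0.0005,"tz":0.022,"wx":0,"wy":0,"wz":0,"claw":1},{"tx":-0.018,"ty":0.0005,"tz":0.028,"wx":0,"wy":0,"wz":0,"claw":1},{"tx":-0.022,"ty":0.0005,"tz":0.034,"wx":0,"wy":0,"wz":0,"claw":1},{"tx":-0.026,"ty":0.0005,"tz":0.04,"wx":0,"wy":0,"wz":0,"claw":1}]'
python3 -m crank '[{"tx":-0.003,"ty":0,"tz":0.005,"wx":0,"wy":0,"wz":0,"claw":1},{"tx":-0.006,"ty":0,"tz":0.009,"wx":0,"wy":0,"wz":0,"claw":1},{"tx":-0.008,"ty":0,"tz":0.012,"wx":0,"wy":0,"wz":0,"claw":1},{"tx":-0.009,"ty":0,"tz":0.0135,"wx":0,"wy":0,"wz":0,"claw":1},{"tx":-0.0095,"ty":0,"tz":0.014,"wx":0,"wy":0,"wz":0,"claw":1},{"tx":-0.0095,"ty":0,"tz":0.014,"wx":0,"wy":0,"wz":0,"claw":1}]'
python3 - <<'E'
from m import *
rel([.507,.13,.034],ori(179.1,0))
for c in ("side","top"):
    p=jar(c); W=cloud(p)
    P=box(W,[.49,.14,.02],[.525,.185,.075]); print(c,len(P),"spout ymax",np.percentile(P[:,1],[90,95,99]))
    S=P[P[:,1]>.152]; print("spout",len(S),np.percentile(S[:,0],[2,98]),np.percentile(S[:,2],[2,50,95,99]))
    Q=box(W,[.47,.07,.05],[.545,.15,.085]); print("rim z",np.percentile(Q[:,2],[50,90]))
    m=eyes.outline_of(p,"jar_mouth")
    for o in m: print("mouth",o["score"],o["position"])
    if c=="side":
        save('s7',cv2.resize(p['image'][230:380,220:370],None,fx=4,fy=4,interpolation=2))
E
```

```text
time: 23.5
tool_pos: [0.5074, 0.1059, 0.0472]
orientation: [2.202, -2.241, 0.002]
contact_force: [0.1, 0.9, -3.6]
finger_gap: 0.0632
time: 24.1
tool_pos: [0.5078, 0.1149, 0.0339]
orientation: [-2.202, 2.241, -0.002]
contact_force: [0.2, 0.5, -2.2]
finger_gap: 0.063
t [-0.0151  0.0011 -0.0001] w [-0.0012 -0.0009 -0.0018]  now [0.5078 0.1149 0.0339] time 24.1
side 120 spout ymax [0.16143601 0.16282374 0.16549733]
spout 43 [0.49356933 0.52165094] [0.04742803 0.05477385 0.06116494 0.06265668]
rim z [0.0605412  0.06867141]
mouth 0.73 [289.8, 307.6]Traceback (most recent call last):
  File "<stdin>", line 5, in <module>
    return _quantile_unchecked(
        a, q, axis, out, overwrite_input, method, keepdims, weights)
    return _ureduce(a,
                    func=_quantile_ureduce_func,
    ...<5 lines>...
                    overwrite_input=overwrite_input,
                    method=method)
    r = func(a, **kwargs)
    result = _quantile(arr,
                       quantiles=q,
    ...<2 lines>...
                       out=out,
                       weights=wgt)
    slices_having_nans = np.isnan(arr[-1, ...])
                                  ~~~^^^^^^^^^
IndexError: index -1 is out of bounds for axis 0 with size 0
```

View pics/s7.png

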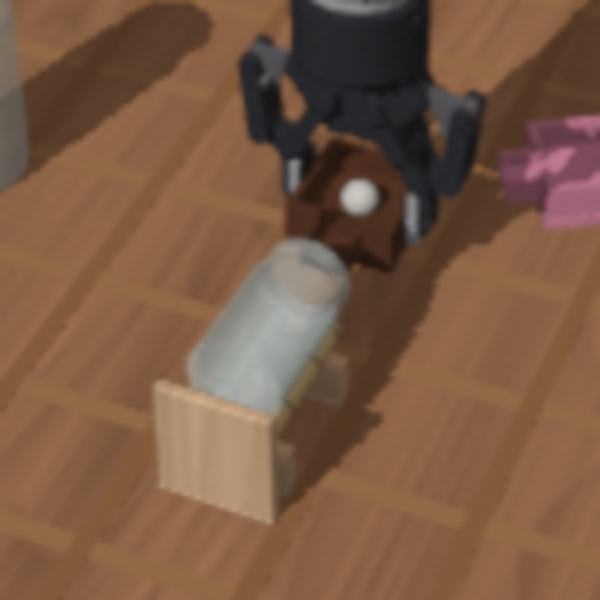

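The picture shows the jar lying on the rods with its mouth at about (315,270), the dish just behind with its spout towards the mouth, and the ball in the middle (358,196). About 22 mm of gap remains, so I advance 15 mm slowly.

```bash
python3 -m crank '[{"tx":-0.001,"ty":0,"tz":0,"wx":0,"wy":0,"wz":0,"claw":1},{"tx":-0.003,"ty":0.0005,"tz":0,"wx":0,"wy":0,"wz":0,"claw":1},{"tx":-0.006,"ty":0.0005,"tz":0,"wx":0,"wy":0,"wz":0,"claw":1},{"tx":-0.009,"ty":0.0005,"tz":0,"wx":0,"wy":0,"wz":0,"claw":1},{"tx":-0.012,"ty":0.0005,"tz":0,"wx":0,"wy":0,"wz":0,"claw":1},{"tx":-0.014,"ty":0.0005,"tz":0,"wx":0,"wy":0,"wz":0,"claw":1},{"tx":-0.015,"ty":0.0005,"tz":0,"wx":0,"wy":0,"wz":0,"claw":1},{"tx":-0.015,"ty":0.0005,"tz":0,"wx":0,"wy":0,"wz":0,"claw":1}]'
python3 -m crank '[{"tx":0,"ty":0,"tz":0,"wx":0,"wy":0,"wz":0,"claw":1},{"tx":0,"ty":0,"tz":0,"wx":0,"wy":0,"wz":0,"claw":1},{"tx":0,"ty":0,"tz":0,"wx":0,"wy":0,"wz":0,"claw":1},{"tx":0,"ty":0,"tz":0,"wx":0,"wy":0,"wz":0,"claw":1},{"tx":0,"ty":0,"tz":0,"wx":0,"wy":0,"wz":0,"claw":1}]'
python3 - <<'E'
from m import *
rel([.507,.13,.034],ori(179.1,0))
p=jar("side"); W=cloud(p)
for o in eyes.outline_of(p,"ball")[:2]: print("ball",o["score"],o["position"],W[int(o["position"][1]),int(o["position"][0])])
Q=box(W,[.47,.085,.058],[.545,.165,.075]); b=Q[np.hypot(Q[:,0]-.507,Q[:,1]-.13)>.02]; print("dish rim",len(b),np.percentile(b,[1,99],axis=0).round(4).tolist())
a=np.linalg.lstsq(np.c_[b[:,:2],np.ones(len(b))],b[:,2],rcond=None)[0]; print(a)
# pixel projection of predicted lip tips and mouth
T=np.linalg.inv(np.array(p["cam_to_world"]))
pts=np.array([[.507,.182,.051],[.493,.182,.060],[.521,.182,.060],[.507,.190,.065],[.507,.13,.056]])
uv=cv2.projectPoints(pts,cv2.Rodrigues(T[:3,:3])[0],T[:3,3],np.array(p["camera_matrix"]),np.array(p["dist"]))[0][:,0]; print(uv.round(1).tolist())
im=cv2.resize(p['image'][270:340,260:350],None,fx=8,fy=8,interpolation=2)
for u in uv: cv2.circle(im,tuple(int(v) for v in (u-[260,270])*8+4),3,(255,0,255),-1)
save('s8',im)
E
```

```text
time: 25.15
tool_pos: [0.5074, 0.1301, 0.0337]
orientation: [-2.202, 2.241, -0.002]
contact_force: [-0.1, 0.8, -2.5]
finger_gap: 0.0631
time: 25.65
tool_pos: [0.5074, 0.1299, 0.0338]
orientation: [-2.202, 2.241, -0.002]
contact_force: [0.4, 0.6, -2.4]
finger_gap: 0.0633
t [-0.0001  0.0004 -0.0002] w [-0.0009 -0.0008 -0.0019]  now [0.5074 0.1299 0.0338] time 25.65
side jar axis at y=.24 (x,z,slopes) [0.5074 0.0642 0.0204 0.0329] y [0.1907 0.286 ] zmax 0.09372914021284505
ball 0.42 [306.0, 286.4] [0.50764304 0.13716816 0.0535207 ]
dish rim 264 [[0.4715, 0.0966, 0.0583], [0.5437, 0.1632, 0.0747]]
[0.00788508 0.00741948 0.05990848]
[[298.4, 299.6], [304.3, 298.2], [292.4, 294.9], [296.9, 297.2], [307.5, 283.3]]
```

View pics/s8.png

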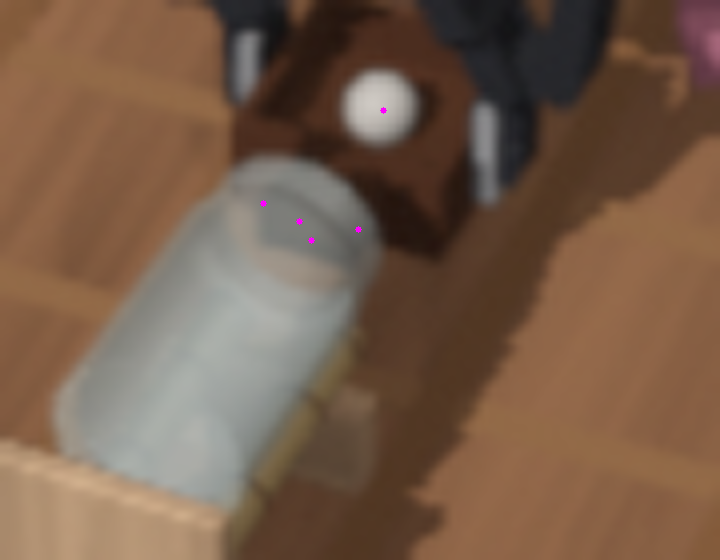

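The spout shows through the glass, dark at about (310,230). It is centred in the mouth, where the projected lip and mouth points fall. The ball is within a pixel of the predicted hollow centre. I hand in.

```bash
python3 -c "
from h import *
p=eyes.capture('side'); W=cloud(p)
for q in ['basin','lidded_jar','incense_holder','scraper']:
    o=eyes.outline_of(p,q)
    if o: print(q,round(o[0]['score'],2),np.round(np.nanmedian(W[o[0]['region']],0),3))
print(ctrl.close_job()); print(get_state()['time'])"
```

```text
basin 0.78 [ 0.603 -0.457  0.066]
lidded_jar 0.97 [0.746 0.139 0.097]
incense_holder 0.83 [ 0.448 -0.362  0.016]
scraper 0.6 [0.432 0.427 0.006]
the job is handed in; nothing more can be done
None
the job is handed in; nothing more can be done
```

The job is handed in. The glass jar lies released in the cradle. The dish is still in the gripper, held level in front of the jar with the ball in its hollow. The clock was at about 26 s of the 69 s allowed.

**Jar:** it lies on the rods with its axis about 64 mm up. The base is at y ≈ 0.286, about 16 mm from the end board, and the mouth is at y ≈ 0.191. Its position stayed the same to within about 2 mm from release to the last look.

**Dish:**
- It made about a quarter turn (roughly 93°).
- The spout points along the jar axis to within about 1°.
- The lip is about 7–8 mm in front of the mouth and about 51 mm up, by calculation from the gripper pose. The jar hides it, but it shows through the glass where predicted.
- The rim is level to about 0.5°.
- The ball is where the centre of the hollow should be.

**Checks that disagreed:**
- **Dish yaw before the grasp:** readings ranged from -2.2° to -4.9°. I used -4° and let the jaws square the dish.
- **One dish edge fit:** it gave nonsense, so I dropped it.
- **Jar tilt:** the depth fits show the jar axis tilted about 2°, mouth low, which I took as noise.
- **Basin:** its visible middle read differently in the last picture (0.603, -0.457 against 0.668, -0.440 at first). The arm probably hid part of it, as nothing came near it. The lidded jar, incense holder and scraper read as at the start, within about 4 mm.

I viewed 11 pictures, one over the budget.

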